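# Open the swing-arm checking gauge and seat the link

### The arm

A 6-joint arm with a two-finger parallel gripper is mounted at the origin on the work surface. World frame = base frame: x ahead of the robot, y to its left, z up, the work surface at z = 0. Lengths are in m, angles in rad, forces in N, time in s.
With the tool pointing down it reaches from about 0.35 to 0.975 m from the base axis. Payload 4.9 kg.
Tool frame: the origin (TCP) lies at the very end of the fingers, on their centre line; the grasp point (between the pads) lies 19 mm behind it; z points along the fingers, y is the line along which they close (so a half turn about z gives the same grasp; the last joint's range is limited). The gripper opens to 85 mm and grips with 20 to 120 N. Pads are 22 mm wide; open, the fingers measure 114 mm over their backs; the gripper's body (76 mm by 85 mm) begins 54 mm behind the grasp point. The pads swing forward as they close: fully open they stand 13 mm farther back than shut.
Start: joints at [0.997, 0.053, 1.613, -0, 1.476, -0.119], TCP at [0.275, 0.561, 0.231] pointing down, gripper open.
Joint ranges: [-3.01, 3.01], [-1.01, 2.22], [0.06, 2.58], [-1.02, 4.17], [0.09, 2.62], [-3.14, 3.14]. Speed limits (rad/s): [2.57, 2.57, 3.14, 3.14, 3.14, 3.14].

### API

Orientations are given as a unit quaternion [w, x, y, z].
In Python, from plant import state, optics, ticket, nets gives the robot as it stands. The module is installed in compiled form; this text tells all that it offers.
- The arm moves only by the shell command python3 -m inch 'ROWS' [OPENING]. ROWS is JSON, a list of rows, each an object of numbers: "dx", "dy", "dz": the shift along the tool's x, y, z as a fraction of full scale; "rx", "ry", "rz": the turn, a rotation vector about the tool's x, y, z as a fraction of full scale. In form: [{"dx": .., "dy": .., "dz": .., "rx": .., "ry": .., "rz": ..}, ...]. A call has 1 to 5 rows; each row is the pose to reach, as a shift and turn from the pose commanded when the call began, along the tool's axes at that moment; what a row does not reach only later rows make up. Full scale, the value 1, is 0.8 m for a shift and 1.5 rad for a turn. A row lasts 1/10 s, in which the tool goes at most 50 mm and 8.59 degrees, less where a joint would pass 70% of its speed; a pose out of reach is approached as far as the arm can. A call with a number of a shift or a turn outside -1 to 1 is refused whole. A call with a gripper value outside its range is refused whole. OPENING is the opening, from -1 (shut) to 1 (fully open), set as the call begins (- or left out, the last holds). The fingers move at their own pace and stop on an object; the grip force is fixed at half the most. Time passes only in rows, so rows that repeat a pose let the fingers close. It gives the time, the measured TCP pose, the force, the opening and the grip force at its end, in the units of the state.
- state(): the state, without advancing time (a new reading comes with each control period).
- optics.grab_frame(name): name is "scene" or "side" or "wrist"; returns the picture (420x560x3 uint8, red, green, blue); there is no depth.
- optics.camera_info(name): a dict with "fx", "fy", "cx", "cy" (pixels), "R" (3x3) and "t" (3): a world point X has camera coordinates R X + t. Camera axes: x right, y down, z forward; pixel columns grow to the right and rows downward; lengths in m; the calibration is good to about 2 mm. A picture is of the moment at which its call begins: read the wrist's pose just before it. camera_info takes no time and is no camera call; for the wrist camera it gives the pose at the moment of the call.
- ticket.job_done(): hands the job in; it is judged then, once.
Trained networks look in the newest picture that a camera, given by its name, has taken for a name from the list of things; names that differ only in an ending like _2 or _b are one class to them, and where a whole thing is asked for, a point or a joint stands for the part that bears it (a point fixed in the world has none). Each returns a list of dicts, best first, with "confidence" (0 to 1); they miss things now and then, are a little off and sometimes report something else, mostly with a low value. They report only what shows in the picture. A call takes as long as a camera call. They do not tell look-alikes from the thing itself.
- nets.boxes_of(camera, name): "bbox" ([centre column, centre row, width, height] in pixels, round what is visible of it).
- nets.outline_of(camera, name): "pixels" (420x560 bool, what is visible of it) and "bbox" ([centre column, centre row, width, height] in pixels, round what is visible of it).
The state is a dict: "time": time; "joint_pos": joint angles; "joint_vel": joint speeds; "joint_efforts": joint torques, N m; "tool_pos": TCP position; "tool_rot": TCP orientation; "contact_force": force on the tool from outside, world axes, zero at the start; "ft_torque": the same for the moment, N m; "gripper_width": opening from 0.0 (shut) to 1.0 (fully open); "grasp_force": force on a finger pad.
Only numpy, scipy, OpenCV 4.12 (cv2) and the standard library are available. Lean on these libraries where they do the work, as an engineer would, in place of code of your own. Each camera call takes 0.05 s, during which the arm holds its last target. There are 200 camera calls.

### The job

Load the checking gauge for a measurement: first push its counterweighted arm up past the balance point so that it stays up by itself, then slide the aluminium link that lies on the gauge's base plate back against the long fence and along it until it also meets the end stop, and leave it there. Only push, with the fingertips or the outside of the fingers: do not grip the arm or the link, do not lift the link, do not fling the arm, keep off the dial indicator, and leave everything else on the desk and plate where it is.

Things in the scene. Friction and masses are not known exactly. Their poses are not given: they have to be found in the camera images.
- gauge: the checking gauge, fixed on the desk: a ground steel base plate with fence, end stop and hinged arm. Origin at desk height under the seated link's centre; x points from the operator's side back to the hinge, y along the fence away from the end stop. In this frame, mm: plate top at z 30, plate x -45..240, y -160..200. A rest pillar, radius 9, stands under the arm at x 78, y 0.
- fence (a point): point on the front face of the fence, at its top edge (gauge x 23, y 50, z 46 mm); axes as the gauge's. The fence is a dark straight bar rising 16 mm above the plate, its flat front face looking to the gauge's -x, from gauge y -90 to 190 mm. The link lies before it and its long side belongs against it.
- stop (a point): centre of the end stop's face (gauge x -4, y -55, z 43 mm), a brass button of diameter 14 mm looking to the gauge's +y, on a dark block 30 x 18 mm whose top is 20 mm above the plate. The link's round end belongs against it.
- hinge (a point): middle of the arm's hinge axis, parallel to the gauge's y (gauge x 140, y 0, z 105 mm), between two grey clevis plates (|y| up to 25, top z 122 mm), with a black damper on the +y side out to y 41 mm. Above it, on a rod of the arm (bar 20 wide, 24 mm high), sits the dark steel counterweight (diameter 50, length 50 mm), which swings down behind the hinge as the arm rises.
- gauge_arm (a joint): arm angle, rad: 0 = down, level, front end towards gauge -x; grows as the front end rises, up to 1.5 (nearly upright, counterweight on its rubber buffer). Let go below the balance point, which lies between 0.6 and 0.9, it falls to 0; let go 0.1 or more beyond it, it swings on to 1.5 by itself, slowed by a damper, and stays. Raising the crossbar takes 2 to 4 N along its arc, then less.
- bar_mid (a point): middle of the red crossbar, the handle at the front end of the aluminium arm: a freely turning roller, diameter 18, length 114 mm, parallel to the gauge's y, in a yoke (cheeks at its ends, cross-piece 25 mm behind it), 230 mm from the hinge axis; free below and in front. Arm down: gauge x -90, y 0, z 105 mm. It circles about the hinge axis, up and to the back, as the arm rises.
- dial: the dial indicator clamped in the arm and moving with it; keep off. Origin on the hinge axis, axes the arm's (the gauge's when the arm is down). In this frame, mm: the round dial, diameter 57, spans x -150..-128, centred at z 48; its stem and stylus go down through the arm at x -140 to a red tip at z -50. Arm down, the tip hangs at gauge x 0, y 0, 3 lower than the link's top.
- link_mid (a point): centre (14 mm above its underside) of the link, a bright aluminium part, about 0.35 kg, loose and flat on the plate before the fence, on the +y side of the arm, roughly parallel to the fence. In mm: 110 long (its y), 46 wide (its x), 28 high; a rectangular body with a flat end at y +55 and, towards the end stop, a round boss of radius 23 centred at y -32, with a 22 bore, reaching y -55.
- seat (a point): fixed point on the gauge, 44 mm above the desk: where the centre of the link is when it is against the fence and the end stop; axes as the gauge's, and the seated link's axes agree with them.
- setting_master: a loose stepped brass cylinder, diameter 34, 34 high, standing on the plate beyond the end stop (mm); leave alone. Origin at the centre of its underside.
- bored_block: a loose dark steel block 130 x 48 x 36 with two holes, on the desk (mm); leave alone. Origin at the centre of its underside.
- try_square: a loose engineer's square lying on the desk: stock 18 x 110 x 16, blade reaching 159 to its +x (mm); leave alone. Origin under the middle of the stock.
- brush: a loose hand brush lying on the desk; leave alone. Origin under its middle.
- pen_pot: a loose blue cup, diameter 76, 95 high, on the desk (mm); leave alone. Origin at the centre of its underside.
- oil_jar: a loose amber jar with a black cap, diameter 60, 85 high, on the desk (mm); leave alone. Origin at the centre of its underside.
- caliper: a loose steel caliper 190 long, 12 high, lying on the desk (mm); leave alone. Origin under the middle of its beam.
There are look-alikes about, which are no part of the job. There is more than one size of the part that bears link_mid; the job needs the middle-sized.

How it is judged:
By the outcome, as a careful person would: the job done as asked, in the order asked, and still so for the second after the job is handed in, with the robot touching nothing.
It also fails if it takes over 70 s, if anything falls off the work surface, if the arm or the gripper's body presses on something with over 40 N, if the wrist force passes 120 N, or if a joint passes its speed limit or range.

## Working session

There is one attempt and no reset: what is moved stays moved. The work goes in short steps, Python scripts to look and compute and a shell command to move; the robot and the scene stay as the last step left them, time stands still between calls to the robot, and variables do not carry over. Pictures are saved under pics/ and viewed, at most 10 in all, crops included, and the job is handed in when it is done.

```bash
mkdir -p pics && python3 - <<'E'
from plant import state, optics, ticket, nets
import cv2, numpy as np
for c in ("scene","side"):
    im=optics.grab_frame(c); cv2.imwrite(f"pics/{c}0.png",im[:,:,::-1])
    i=optics.camera_info(c); print(c,i["fx"],i["cx"],i["cy"],np.round(-i["R"].T@i["t"],3),np.round(i["R"],2).tolist())
    for n in ("link_mid","gauge","bar_mid","dial","setting_master","fence","stop","hinge","seat"):
        try:
            print(n,[(round(d["confidence"],2),np.round(d["bbox"]).tolist()) for d in nets.boxes_of(c,n)][:4])
        except Exception as e: print(n,e)
s=state();print(s["time"],s["tool_pos"],s["tool_rot"],s["contact_force"])
E
```

```text
scene 513.0417141400179 275.552135821956 207.61782321289894 [1.456 0.498 1.22 ] [[-0.54, 0.84, 0.01], [0.63, 0.4, -0.67], [-0.57, -0.35, -0.75]]
link_mid [(0.9, [271.0, 221.0, 38.0, 24.0]), (0.7, [335.0, 262.0, 22.0, 30.0])]
gauge [(0.32, [228.0, 238.0, 155.0, 135.0])]
bar_mid [(0.89, [239.0, 204.0, 78.0, 62.0])]
dial [(0.51, [241.0, 188.0, 18.0, 19.0]), (0.32, [207.0, 198.0, 12.0, 14.0])]
setting_master [(0.74, [238.0, 201.0, 76.0, 66.0]), (0.51, [207.0, 198.0, 12.0, 13.0])]
fence [(0.89, [234.0, 237.0, 154.0, 134.0])]
stop [(0.62, [235.0, 238.0, 153.0, 138.0])]
hinge [(0.79, [233.0, 238.0, 158.0, 133.0])]
seat [(0.8, [231.0, 238.0, 156.0, 133.0]), (0.74, [381.0, 226.0, 41.0, 42.0])]
side 411.3508587037231 280.58889316335143 207.15759296943992 [-0.051 -0.839  0.867] [[0.77, -0.64, -0.0], [-0.39, -0.47, -0.79], [0.5, 0.61, -0.61]]
link_mid [(0.87, [220.0, 230.0, 46.0, 23.0]), (0.49, [246.0, 189.0, 15.0, 16.0]), (0.45, [279.0, 205.0, 19.0, 10.0])]
gauge [(0.9, [321.0, 211.0, 136.0, 109.0])]
bar_mid [(0.86, [311.0, 195.0, 81.0, 76.0])]
dial [(0.63, [307.0, 203.0, 20.0, 36.0])]
setting_master [(0.52, [338.0, 244.0, 11.0, 15.0])]
fence [(0.2, [339.0, 242.0, 12.0, 16.0])]
stop [(0.83, [324.0, 210.0, 138.0, 114.0])]
hinge []
seat [(0.79, [321.0, 209.0, 134.0, 109.0])]
1.0 [0.2745138  0.56146763 0.23130951] [-1.43610097e-05  2.25431376e-01  9.74259049e-01 -9.22179792e-07] [-0.61631057 -0.21102684  0.37743198]
```

```bash
python3 - <<'E'
import cv2
a=cv2.imread("pics/scene0.png")[140:350,140:420]; cv2.imwrite("pics/s1.png",cv2.resize(a,(800,600),interpolation=cv2.INTER_CUBIC))
a=cv2.imread("pics/side0.png")[130:310,180:420]; cv2.imwrite("pics/d1.png",cv2.resize(a,(800,600),interpolation=cv2.INTER_CUBIC))
E
```

```text
(no output)
```

View pics/s1.png

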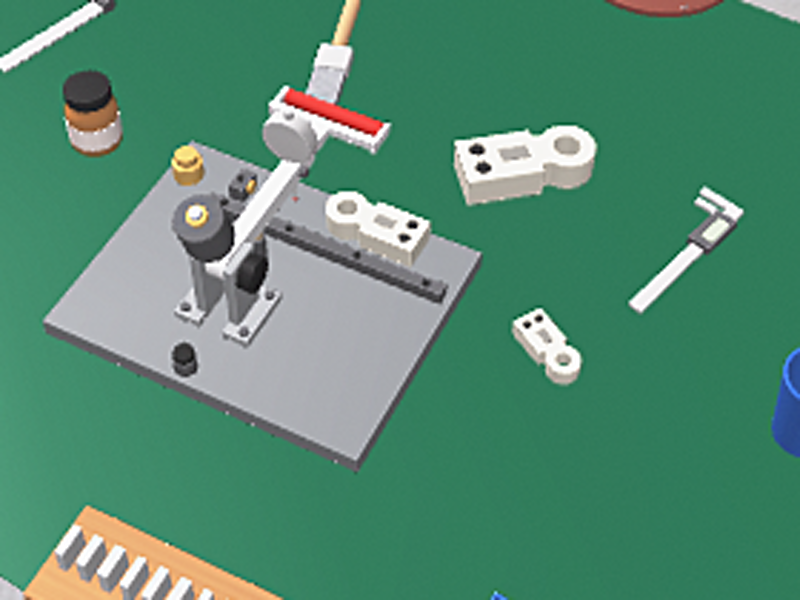

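View pics/d1.png

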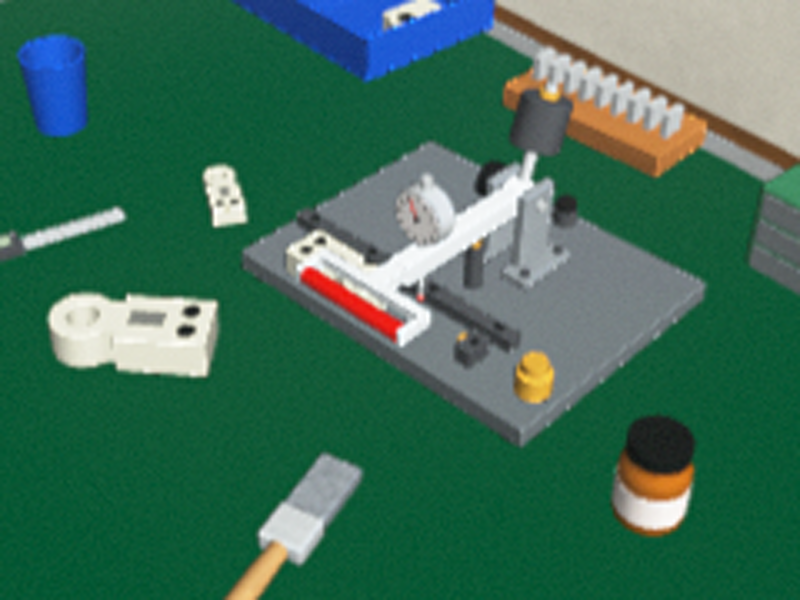

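Scene crop: the plate corners are at (195,142), (482,255), (357,460) and (45,320). The roller runs (283,96) to (384,130), the stylus tip is at (295,198), and the link before the fence is at about (378,225). The side crop shows the same parts. The big and small links on the desk are look-alikes. Next I fit the gauge pose.

```bash
cat > h.py <<'E'
import numpy as np, cv2
from plant import state, optics, ticket, nets
from scipy.optimize import least_squares
from scipy.spatial.transform import Rotation as Ro
def proj(i,X):
    c=np.atleast_2d(X)@i["R"].T+i["t"]; return np.c_[c[:,0]/c[:,2]*i["fx"]+i["cx"],c[:,1]/c[:,2]*i["fy"]+i["cy"]]
def g2w(p,X):
    X=np.atleast_2d(X)/1000.; c,s=np.cos(p[2]),np.sin(p[2])
    return np.c_[p[0]+c*X[:,0]-s*X[:,1],p[1]+s*X[:,0]+c*X[:,1],X[:,2]]
def w2g(p,X):
    d=np.atleast_2d(X)-np.r_[p[:2],0]; c,s=np.cos(p[2]),np.sin(p[2])
    return 1000*np.c_[c*d[:,0]+s*d[:,1],-s*d[:,0]+c*d[:,1],d[:,2]]
def tool():
    s=state(); q=s["tool_rot"]; return s,Ro.from_quat([q[1],q[2],q[3],q[0]])
E
python3 - <<'E'
from h import *
X=np.array([[-45,-160,30],[-45,200,30],[240,200,30],[240,-160,30],[-90,-57,105],[-90,57,105],[0,0,55]])
S=np.array([[195,142],[482,255],[357,460],[45,320],[283,96],[384,130],[295,198]])/2.857+[140,140]
D=np.array([[520,435],[245,257],[430,143],[705,288],[402,333],[303,275],[421,299]])/3.333+[180,130]
ic,idd=optics.camera_info("scene"),optics.camera_info("side")
f=lambda p:np.r_[(proj(ic,g2w(p,X))-S).ravel(),(proj(idd,g2w(p,X))-D).ravel()]
best=min((least_squares(f,[.6,.0,a],loss="soft_l1") for a in np.arange(-3,3.1,.7)),key=lambda r:r.cost)
p=best.x;print(p,best.cost);print(np.round(best.fun.reshape(-1,2),1).tolist())
np.save("p.npy",p)
# link fit by silhouettes at z30..58
a=np.linspace(np.pi,2*np.pi,13)
L=np.vstack([np.c_[23*np.cos(a),-32+23*np.sin(a)],[[23,55],[-23,55]]])
ys=[]
for c,i,T in(("scene",ic,.5),("side",idd,.5)):
    o=[d for d in nets.outline_of(c,"link_mid")]
    for d in o: print(c,d["confidence"],np.round(d["bbox"]),d["pixels"].sum())
    q=proj(i,g2w(p,[[-5,60,44]]))[0]; print(q)
    d=min(o,key=lambda d:np.hypot(*(np.array(d["bbox"][:2])-q)))
    ys.append((i,d["pixels"]))
def mask(i,l):
    P=[]
    for z in(30,58):
        Y=g2w((l[0],l[1],l[2]),np.c_[L,np.full(len(L),0)]*1.0)  # mm-> m
        P.append(g2w(p,np.c_[Y[:,:2]*1000,np.full(len(L),z)]))
    h=cv2.convexHull((proj(i,np.vstack(P))*8*8).round().astype(np.int32))
    m=np.zeros((420*8//8,560),np.uint8); cv2.fillConvexPoly(m,h,255,shift=6) if 0 else cv2.fillConvexPoly(m,(h).astype(np.int32),1,shift=6); return m.astype(bool)
from scipy.optimize import minimize
def cost(v,k=None):
    c=0
    for n,(i,px) in enumerate(ys):
        if k is not None and n!=k: continue
        m=mask(i,(v[0]/1000,v[1]/1000,v[2]/100)); c+=1-(m&px).sum()/(m|px).sum()
    return c
for k in(None,0,1):
    r=min((minimize(cost,[x0,y0,0],args=(k,),method="Nelder-Mead",options=dict(initial_simplex=[[x0,y0,0],[x0+8,y0,0],[x0,y0+8,0],[x0,y0,10]])) for x0 in(-25,-10) for y0 in (60,80,100)),key=lambda r:r.fun)
    print(k,r.x,r.fun)
s,R=tool(); print(R.as_matrix().round(3).tolist())
print("bar",g2w(p,[[-90,0,105],[-90,57,105],[0,0,0],[140,0,105]]).round(3).tolist())
i=optics.camera_info("wrist");print("wristcam in tool",R.inv().apply(-i["R"].T@i["t"]-s["tool_pos"]).round(3),(i["R"]@R.as_matrix()).round(2).tolist(),i["fx"])
E
```

```text
[ 0.63235368 -0.1307702   0.09556356] 13.93841025540876
[[-1.4, -1.7], [0.1, -1.7], [-0.3, -0.3], [-1.6, -0.8], [1.6, -0.7], [-1.0, -0.5], [-0.2, -0.1], [0.3, -2.1], [-1.6, -2.8], [-0.1, -1.6], [0.3, -2.5], [-0.8, -0.7], [0.7, -1.0], [-0.7, -0.4]]
scene 0.93 [325. 197.  50.  28.] 976
scene 0.73 [334. 262.  24.  28.] 343
scene 0.65 [271. 221.  40.  28.] 642
[261.38828696 217.32873809]
side 0.8 [219. 230.  54.  26.] 1111
side 0.7 [278. 204.  24.  10.] 138
side 0.44 [247. 188.  17.  19.] 200
side 0.41 [268. 293.  45.  59.] 701
[290.47988757 214.25627269]
None [-12.75492241  87.426307    -3.10485747] 0.7957332297619708
0 [-13.04502293  87.32407762  -3.47442141] 0.05365126676602083
1 [-13.13979564 119.48825586 -20.66346911] 0.7204081632653061
[[-0.898, 0.439, -0.0], [0.439, 0.898, -0.0], [0.0, -0.0, -1.0]]
bar [[0.543, -0.139, 0.105], [0.537, -0.083, 0.105], [0.632, -0.131, 0.0], [0.772, -0.117, 0.105]]
wristcam in tool [ 0.076  0.    -0.142] [[0.0, 1.0, 0.0], [-0.95, 0.0, -0.3], [-0.3, -0.0, 0.95]] 291.04110650312765
```

```bash
cat >> h.py <<'E'
def goto(p,G,pitch=0.,yaw=0.):
    """rows to TCP at gauge mm G, tool y along gauge +x (plus yaw), pitched forward by pitch rad"""
    s,R=tool(); a=p[2]+yaw; c,sn=np.cos(a),np.sin(a)
    T=Ro.from_matrix(np.array([[-sn,c,0],[c,sn,0],[0,0,-1.]]))*Ro.from_rotvec([-pitch,0,0])
    d=R.inv().apply(g2w(p,[G])[0]-s["tool_pos"]); r=(R.inv()*T).as_rotvec()
    print("now",w2g(p,s["tool_pos"])[0].round(1),"shift",(d/.8).round(3),"turn",(r/1.5).round(3),"mm",np.linalg.norm(d)*1000,"rad",np.linalg.norm(r),"F",s["contact_force"].round(1),"t",s["time"])
E
python3 -c "
from h import *
goto(np.load('p.npy'),[-80,40,300])"
```

```text
now [-290.1  723.2  231.3] shift [-0.671 -0.591 -0.086] turn [-0.   -0.    0.68] mm 718.0914135022601 rad 1.0204227312366132 F [ 0.   0.6 -0.7] t 1.1
```

```bash
python3 -m inch '[{"dx":-0.671,"dy":-0.591,"dz":-0.086,"rz":0},{"dx":-0.671,"dy":-0.591,"dz":-0.086},{"dx":-0.671,"dy":-0.591,"dz":-0.086},{"dx":-0.671,"dy":-0.591,"dz":-0.086},{"dx":-0.671,"dy":-0.591,"dz":-0.086}]' -1
python3 -c "
from h import *
print(state()['joint_pos'])
goto(np.load('p.npy'),[-80,40,300])"
```

```text
[ 9.97004600e-01  5.27157894e-02  1.61289805e+00  5.80314765e-06
  1.47599091e+00 -1.18982241e-01]
now [-290.1  723.2  231.3] shift [-0.671 -0.591 -0.086] turn [-0.   -0.    0.68] mm 718.0914135022601 rad 1.0204227312366132 F [ 0.   0.6 -0.7] t 1.1validation failed for argument at $[0]...
```

```bash
python3 -m inch '[{"dx":-0.67,"dy":-0.59,"dz":-0.09,"rx":0,"ry":0,"rz":0.68},{"dx":-0.67,"dy":-0.59,"dz":-0.09,"rx":0,"ry":0,"rz":0.68},{"dx":-0.67,"dy":-0.59,"dz":-0.09,"rx":0,"ry":0,"rz":0.68},{"dx":-0.67,"dy":-0.59,"dz":-0.09,"rx":0,"ry":0,"rz":0.68},{"dx":-0.67,"dy":-0.59,"dz":-0.09,"rx":0,"ry":0,"rz":0.68}]' -1
python3 -c "
from h import *
print(state()['joint_pos'])
goto(np.load('p.npy'),[-80,40,300])"
```

```text
time: 1.6
tool_pos: [0.3703, 0.33, 0.2567]
tool_rot: [0.0, 0.569, 0.822, 0.0]
contact_force: [1.3, -0.3, -0.1]
gripper_width: 0.144
grasp_force: 0.0
[ 5.77855643e-01 -2.77582534e-01  1.87494178e+00 -1.72820672e-04
  1.54355660e+00  2.17396479e-01]
now [-216.8  483.7  256.7] shift [-0.58   0.02  -0.054] turn [ 0.    -0.     0.177] mm 466.3345948821505 rad 0.26490116804319497 F [ 1.3 -0.3 -0.1] t 1.6
```

```bash
python3 -m inch '[{"dx":-0.58,"dy":0.02,"dz":-0.054,"rx":0,"ry":0,"rz":0.177},{"dx":-0.58,"dy":0.02,"dz":-0.054,"rx":0,"ry":0,"rz":0.177},{"dx":-0.58,"dy":0.02,"dz":-0.054,"rx":0,"ry":0,"rz":0.177},{"dx":-0.58,"dy":0.02,"dz":-0.054,"rx":0,"ry":0,"rz":0.177},{"dx":-0.58,"dy":0.02,"dz":-0.054,"rx":0,"ry":0,"rz":0.177}]'
python3 -c "
from h import *
goto(np.load('p.npy'),[-80,40,300])"
```

```text
time: 2.1
tool_pos: [0.4675, 0.1006, 0.2801]
tool_rot: [0.0, 0.671, 0.742, 0.001]
contact_force: [0.9, 1.0, 0.4]
gripper_width: 0.002
grasp_force: 0.0
now [-142.   246.   280.1] shift [-0.258  0.076 -0.025] turn [ 0.001 -0.     0.003] mm 216.07538050587564 rad 0.0050623655958689645 F [0.9 1.  0.4] t 2.1
```

```bash
python3 -m inch '[{"dx":-0.255,"dy":0.075,"dz":-0.025,"rx":0,"ry":0,"rz":0},{"dx":-0.255,"dy":0.075,"dz":-0.025,"rx":0,"ry":0,"rz":0},{"dx":-0.255,"dy":0.075,"dz":-0.025,"rx":0,"ry":0,"rz":0},{"dx":-0.255,"dy":0.075,"dz":-0.025,"rx":0,"ry":0,"rz":0},{"dx":-0.255,"dy":0.075,"dz":-0.025,"rx":0,"ry":0,"rz":0}]'
python3 -m inch '[{"dx":0,"dy":0,"dz":0,"rx":0,"ry":0,"rz":0}]'
python3 - <<'E'
from h import *
import json
p=np.load('p.npy'); goto(p,[-80,40,300])
i=optics.camera_info("wrist"); im=optics.grab_frame("wrist")
json.dump({k:np.asarray(i[k]).tolist() for k in i},open("w1.json","w"))
cv2.imwrite("pics/w1.png",im[:,:,::-1])
X=np.array([[-45,-160,30],[-45,200,30],[240,200,30],[240,-160,30],[-90,-57,105],[-90,57,105],[0,0,55],[23,190,46],[23,-90,46],[-4,-55,43],[-36,142,58],[10,142,58]])
u=proj(i,g2w(p,X)); print(u.round(0).tolist())
v=cv2.resize(im[:,:,::-1].copy(),(800,600),interpolation=cv2.INTER_CUBIC)
for a in u: cv2.circle(v,tuple(int(t) for t in a*1.4286),3,(255,0,255),1)
cv2.imwrite("pics/w1o.png",v)
E
```

```text
time: 2.6
tool_pos: [0.5482, -0.0985, 0.2998]
tool_rot: [0.001, 0.672, 0.74, -0.0]
contact_force: [-0.0, 0.7, -0.3]
gripper_width: -0.004
grasp_force: 0.0
time: 2.7
tool_pos: [0.5475, -0.096, 0.2994]
tool_rot: [-0.0, 0.672, 0.741, -0.0]
contact_force: [-0.5, -0.5, -0.5]
gripper_width: 0.003
grasp_force: 0.0
now [-81.1  42.7 299.4] shift [-0.003  0.001 -0.001] turn [-0.    -0.     0.001] mm 2.965567163944134 rad 0.0019440383225669505 F [-0.5 -0.5 -0.5] t 2.7
[[303.0, 298.0], [310.0, 53.0], [535.0, 53.0], [477.0, 299.0], [274.0, 263.0], [273.0, 176.0], [339.0, 210.0], [366.0, 59.0], [350.0, 265.0], [333.0, 243.0], [318.0, 100.0], [355.0, 101.0]]
```

View pics/w1o.png

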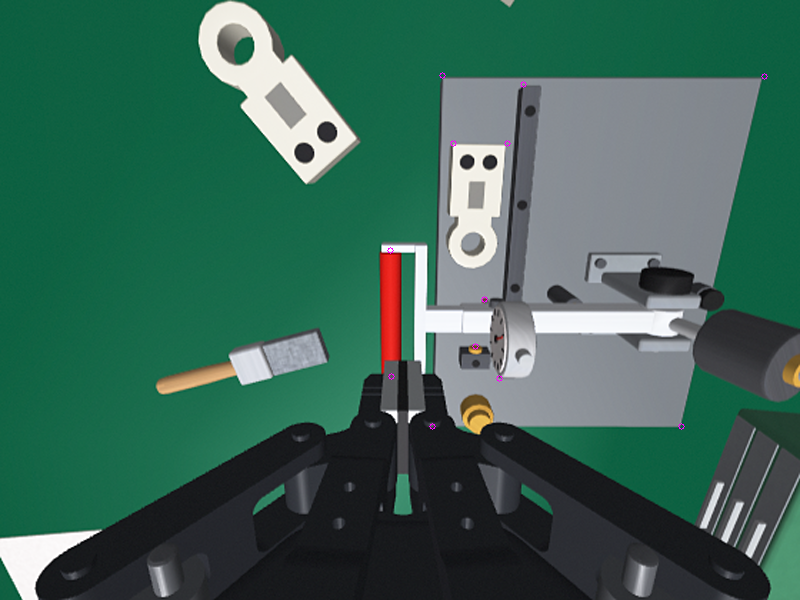

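The wrist view confirms the fit: projected corners fall within 2–3 px of the seen ones. The link's flat-end corners are at crop (450,145) and (505,147), so its centre is at about gauge (-14,86). Now I pitch the tool and approach the crossbar from the front and below.

```bash
python3 -c "
from h import *
goto(np.load('p.npy'),[-190,0,200],.785)"
```

```text
now [-81.4  44.2 299.3] shift [-0.055 -0.136  0.124] turn [-0.524 -0.002  0.002] mm 153.6626299778159 rad 0.7856423951574316 F [ 0.6 -0.   0.7] t 2.75
```

```bash
python3 -m inch '[{"dx":-0.055,"dy":-0.136,"dz":0.06,"rx":-0.524,"ry":0,"rz":0},{"dx":-0.055,"dy":-0.136,"dz":0.124,"rx":-0.524,"ry":0,"rz":0},{"dx":-0.055,"dy":-0.136,"dz":0.124,"rx":-0.524,"ry":0,"rz":0},{"dx":-0.055,"dy":-0.136,"dz":0.124,"rx":-0.524,"ry":0,"rz":0},{"dx":-0.055,"dy":-0.136,"dz":0.124,"rx":-0.524,"ry":0,"rz":0}]' && python3 -m inch '[{"dx":0,"dy":0,"dz":0,"rx":-0.03,"ry":0,"rz":0},{"dx":0,"dy":0,"dz":0,"rx":-0.03,"ry":0,"rz":0}]'
python3 -c "
from h import *
print(state()['joint_pos'].round(2))
goto(np.load('p.npy'),[-147,0,115],.785)
goto(np.load('p.npy'),[-105,0,73],.785)"
```

```text
time: 3.25
tool_pos: [0.4423, -0.1468, 0.1973]
tool_rot: [0.246, 0.624, 0.69, 0.273]
contact_force: [0.4, 0.0, 0.8]
gripper_width: -0.0
grasp_force: 0.0
time: 3.45
tool_pos: [0.4422, -0.1474, 0.1979]
tool_rot: [0.258, 0.619, 0.684, 0.287]
contact_force: [0.9, 0.4, 0.3]
gripper_width: -0.003
grasp_force: 0.0
[-0.85 -0.84  2.46  0.71  1.11 -1.15]
now [-190.9    1.6  197.9] shift [-0.002 -0.035  0.112] turn [ 0.005 -0.003  0.002] mm 93.79169982590712 rad 0.008866425524173596 F [0.9 0.4 0.3] t 3.45
now [-190.9    1.6  197.9] shift [-0.003 -0.036  0.186] turn [ 0.005 -0.003  0.002] mm 151.56384620837304 rad 0.008866425524173596 F [0.9 0.4 0.3] t 3.45
```

```bash
python3 -m inch '[{"dx":-0.003,"dy":-0.036,"dz":0.05,"rx":0,"ry":0,"rz":0},{"dx":-0.003,"dy":-0.036,"dz":0.1,"rx":0,"ry":0,"rz":0},{"dx":-0.003,"dy":-0.036,"dz":0.13,"rx":0,"ry":0,"rz":0},{"dx":-0.003,"dy":-0.036,"dz":0.16,"rx":0,"ry":0,"rz":0},{"dx":-0.003,"dy":-0.036,"dz":0.186,"rx":0,"ry":0,"rz":0}]' && python3 -m inch '[{"dx":0,"dy":0,"dz":0,"rx":0,"ry":0,"rz":0},{"dx":0,"dy":0,"dz":0,"rx":0,"ry":0,"rz":0}]'
python3 - <<'E'
from h import *
p=np.load('p.npy'); print(state()['joint_pos'].round(2))
goto(p,[-105,0,73],.785)
im=optics.grab_frame("side")[:,:,::-1][130:310,180:420]
cv2.imwrite("pics/d2.png",cv2.resize(im,(800,600),interpolation=cv2.INTER_CUBIC))
for th in(0,.3,.6,.8,1.0,1.1):
    print(th);goto(p,[140-230*np.cos(th)-8,0,105+230*np.sin(th)-25],.785)
E
```

```text
time: 3.95
tool_pos: [0.5308, -0.1408, 0.075]
tool_rot: [0.258, 0.617, 0.686, 0.287]
contact_force: [0.2, -0.4, 0.0]
gripper_width: -0.001
grasp_force: 0.0
time: 4.15
tool_pos: [0.5296, -0.1415, 0.0757]
tool_rot: [0.258, 0.618, 0.685, 0.287]
contact_force: [-0.7, 0.3, 0.7]
gripper_width: 0.005
grasp_force: 0.0
[-0.66 -0.31  2.37  0.92  0.67 -1.39]
now [-103.3   -0.9   75.7] shift [ 0.001 -0.004  0.001] turn [ 0.005 -0.004  0.004] mm 3.2958180637447865 rad 0.010953462823025895 F [-0.7  0.3  0.7] t 4.15
0
now [-103.3   -1.6   76.4] shift [0.002 0.008 0.002] turn [ 0.006 -0.003  0.004] mm 6.626635592402323 rad 0.011028762098758799 F [ 0.1  0.  -0.6] t 4.2
0.3
now [-103.3   -1.6   76.4] shift [ 0.002  0.077 -0.049] turn [ 0.006 -0.003  0.004] mm 73.26715206729494 rad 0.011028762098758799 F [ 0.1  0.  -0.6] t 4.2
0.6
now [-103.3   -1.6   76.4] shift [ 0.001  0.159 -0.076] turn [ 0.006 -0.003  0.004] mm 141.02158907056057 rad 0.011028762098758799 F [ 0.1  0.  -0.6] t 4.2
0.8
now [-103.3   -1.6   76.4] shift [ 0.001  0.216 -0.081] turn [ 0.006 -0.003  0.004] mm 184.5669905311278 rad 0.011028762098758799 F [ 0.1  0.  -0.6] t 4.2
1.0
now [-103.3   -1.6   76.4] shift [ 0.001  0.273 -0.074] turn [ 0.006 -0.003  0.004] mm 226.27966343044602 rad 0.011028762098758799 F [ 0.1  0.  -0.6] t 4.2
1.1
now [-103.3   -1.6   76.4] shift [ 0.001  0.301 -0.066] turn [ 0.006 -0.003  0.004] mm 246.31583016160874 rad 0.011028762098758799 F [ 0.1  0.  -0.6] t 4.2
```

View pics/d2.png

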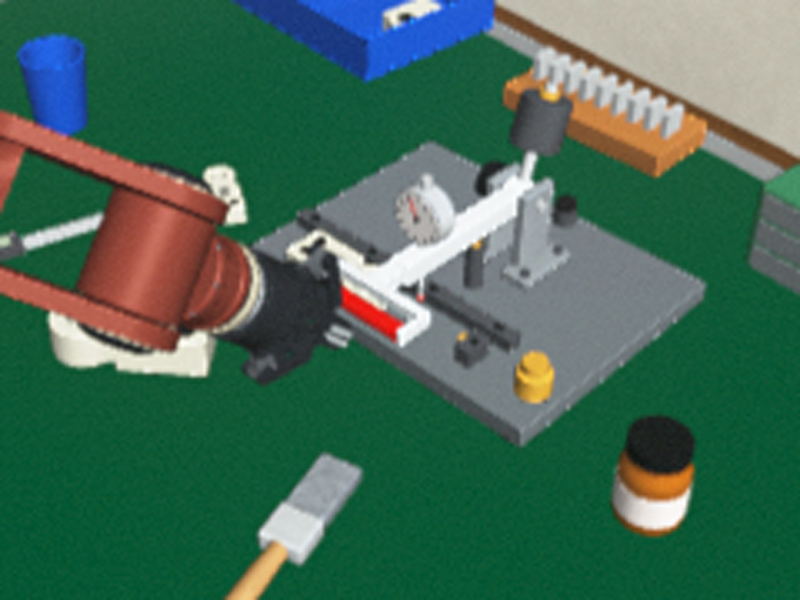

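```bash
python3 -m inch '[{"dx":0.002,"dy":0.008,"dz":0.002,"rx":0,"ry":0,"rz":0},{"dx":0.002,"dy":0.02,"dz":-0.008,"rx":0,"ry":0,"rz":0},{"dx":0.002,"dy":0.03,"dz":-0.017,"rx":0,"ry":0,"rz":0},{"dx":0.002,"dy":0.041,"dz":-0.026,"rx":0,"ry":0,"rz":0},{"dx":0.002,"dy":0.053,"dz":-0.035,"rx":0,"ry":0,"rz":0}]' 
python3 - <<'E'
from h import *
p=np.load('p.npy'); print(state()['joint_pos'].round(2))
for th in(.2,.3,.4,.5,.6):
    goto(p,[140-230*np.cos(th)-8,0,105+230*np.sin(th)-25],.785)
im=optics.grab_frame("side")[:,:,::-1][130:310,180:420]
cv2.imwrite("pics/d3.png",cv2.resize(im,(800,600),interpolation=cv2.INTER_CUBIC))
E
```

```text
time: 4.7
tool_pos: [0.5377, -0.1402, 0.1256]
tool_rot: [0.259, 0.619, 0.684, 0.286]
contact_force: [-2.2, 0.2, -1.8]
gripper_width: -0.002
grasp_force: 1.7
[-0.64 -0.4   2.34  0.8   0.73 -1.22]
now [-95.1  -0.3 125.6] shift [0.    0.002 0.001] turn [ 0.004 -0.002  0.003] mm 1.7037436757238549 rad 0.008306481194406997 F [-2.2  0.2 -1.8] t 4.7
now [-95.1  -0.3 125.6] shift [ 0.     0.026 -0.013] turn [ 0.004 -0.002  0.003] mm 23.585997207109834 rad 0.008306481194406997 F [-2.2  0.2 -1.8] t 4.7
now [-95.1  -0.3 125.6] shift [ 0.     0.053 -0.025] turn [ 0.004 -0.002  0.003] mm 46.56887786250883 rad 0.008306481194406997 F [-2.2  0.2 -1.8] t 4.7
now [-95.1  -0.3 125.6] shift [ 0.     0.08  -0.034] turn [ 0.004 -0.002  0.003] mm 69.45412821801513 rad 0.008306481194406997 F [-2.2  0.2 -1.8] t 4.7
now [-95.1  -0.3 125.6] shift [ 0.     0.108 -0.041] turn [ 0.004 -0.002  0.003] mm 92.17058018542485 rad 0.008306481194406997 F [-2.2  0.2 -1.8] t 4.7
```

View pics/d3.png

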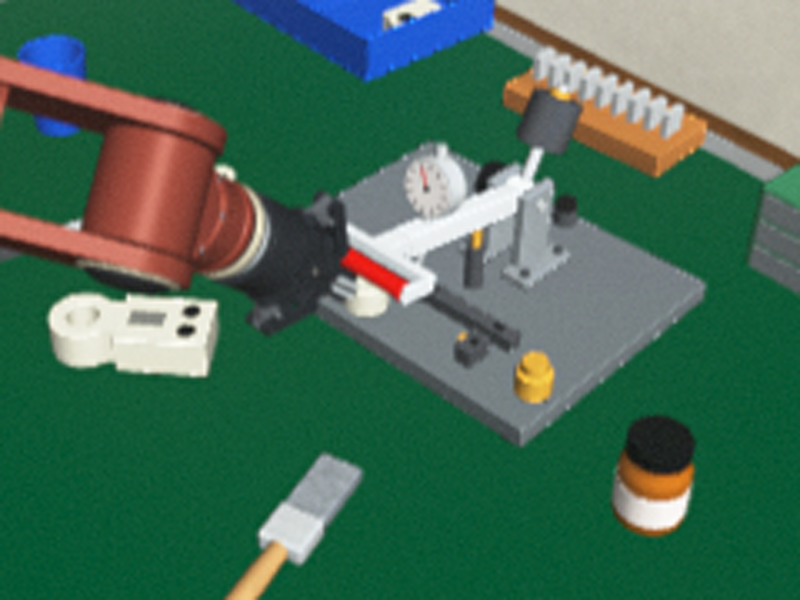

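The crossbar is lifted to about 0.2 rad with light contact on the roller. I continue along the arc.

```bash
python3 -m inch '[{"dx":0,"dy":0.013,"dz":-0.006,"rx":0,"ry":0,"rz":0},{"dx":0,"dy":0.026,"dz":-0.013,"rx":0,"ry":0,"rz":0},{"dx":0,"dy":0.039,"dz":-0.019,"rx":0,"ry":0,"rz":0},{"dx":0,"dy":0.053,"dz":-0.025,"rx":0,"ry":0,"rz":0},{"dx":0,"dy":0.066,"dz":-0.03,"rx":0,"ry":0,"rz":0}]' | head -4
python3 -m inch '[{"dx":0,"dy":0.014,"dz":-0.004,"rx":0,"ry":0,"rz":0},{"dx":0,"dy":0.028,"dz":-0.007,"rx":0,"ry":0,"rz":0},{"dx":0,"dy":0.042,"dz":-0.011,"rx":0,"ry":0,"rz":0},{"dx":0,"dy":0.056,"dz":-0.012,"rx":0,"ry":0,"rz":0},{"dx":0,"dy":0.07,"dz":-0.013,"rx":0,"ry":0,"rz":0}]' | head -4
python3 - <<'E'
from h import *
p=np.load('p.npy'); print(state()['joint_pos'].round(2))
for th in(.7,.8,.9,1.,1.1):
    goto(p,[140-230*np.cos(th)-8,0,105+230*np.sin(th)-25],.785)
im=optics.grab_frame("side")[:,:,::-1][110:290,180:420]
cv2.imwrite("pics/d4.png",cv2.resize(im,(800,600),interpolation=cv2.INTER_CUBIC))
E
```

```text
time: 5.25
tool_pos: [0.5589, -0.1385, 0.1811]
tool_rot: [0.26, 0.619, 0.684, 0.286]
contact_force: [-0.6, -3.1, -2.2]
time: 5.75
tool_pos: [0.5909, -0.135, 0.2278]
tool_rot: [0.259, 0.619, 0.684, 0.287]
contact_force: [-0.6, -1.1, -0.9]
[-0.55 -0.4   2.16  0.64  0.81 -0.96]
now [-4.160e+01 -2.000e-01  2.278e+02] shift [ 0.    -0.002 -0.002] turn [ 0.005 -0.002  0.002] mm 2.3221605735436177 rad 0.009618337198395372 F [-0.6 -1.1 -0.9] t 5.75
now [-4.160e+01 -2.000e-01  2.278e+02] shift [ 0.     0.027 -0.003] turn [ 0.005 -0.002  0.002] mm 21.770184780796825 rad 0.009618337198395372 F [-0.6 -1.1 -0.9] t 5.75
now [-4.160e+01 -2.000e-01  2.278e+02] shift [ 0.     0.056 -0.001] turn [ 0.005 -0.002  0.002] mm 44.563073484536 rad 0.009618337198395372 F [-0.6 -1.1 -0.9] t 5.75
now [-4.160e+01 -2.000e-01  2.278e+02] shift [-0.     0.084  0.004] turn [ 0.005 -0.002  0.002] mm 67.27603940618651 rad 0.009618337198395372 F [-0.6 -1.1 -0.9] t 5.75
now [-4.160e+01 -2.000e-01  2.278e+02] shift [-0.     0.112  0.012] turn [ 0.005 -0.002  0.002] mm 89.82846991036523 rad 0.009618337198395372 F [-0.6 -1.1 -0.9] t 5.75
```

View pics/d4.png

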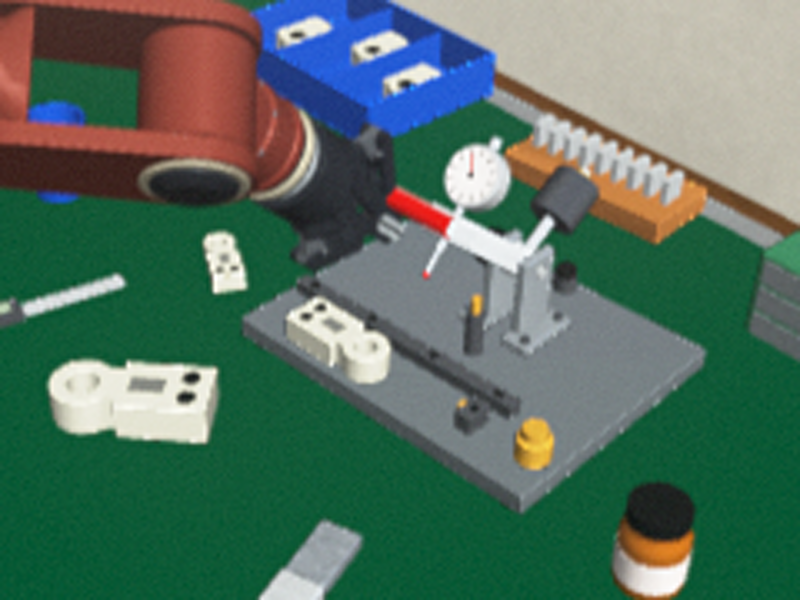

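```bash
python3 -m inch '[{"dx":0,"dy":0.01,"dz":-0.002,"rx":0,"ry":0,"rz":0},{"dx":0,"dy":0.02,"dz":-0.003,"rx":0,"ry":0,"rz":0},{"dx":0,"dy":0.03,"dz":-0.003,"rx":0,"ry":0,"rz":0},{"dx":0,"dy":0.04,"dz":-0.003,"rx":0,"ry":0,"rz":0},{"dx":0,"dy":0.05,"dz":-0.002,"rx":0,"ry":0,"rz":0}]' | head -4
python3 -m inch '[{"dx":0,"dy":0.01,"dz":0.001,"rx":0,"ry":0,"rz":0},{"dx":0,"dy":0.02,"dz":0.002,"rx":0,"ry":0,"rz":0},{"dx":0,"dy":0.03,"dz":0.004,"rx":0,"ry":0,"rz":0},{"dx":0,"dy":0.04,"dz":0.006,"rx":0,"ry":0,"rz":0},{"dx":0,"dy":0.05,"dz":0.009,"rx":0,"ry":0,"rz":0}]' | head -4
python3 - <<'E'
from h import *
p=np.load('p.npy'); print(state()['joint_pos'].round(2))
for th in(1.,1.1):
    goto(p,[140-230*np.cos(th)-8,0,105+230*np.sin(th)-25],.785)
im=optics.grab_frame("side")[:,:,::-1][90:270,180:420]
cv2.imwrite("pics/d5.png",cv2.resize(im,(800,600),interpolation=cv2.INTER_CUBIC))
E
```

```text
time: 6.3
tool_pos: [0.6175, -0.1324, 0.2571]
tool_rot: [0.259, 0.619, 0.684, 0.286]
contact_force: [0.6, -0.0, 0.8]
time: 6.8
tool_pos: [0.6506, -0.129, 0.2804]
tool_rot: [0.259, 0.619, 0.684, 0.286]
contact_force: [0.5, 0.6, 0.2]
[-0.47 -0.29  1.99  0.56  0.82 -0.83]
now [ 18.4  -0.  280.4] shift [ 0.    -0.015 -0.003] turn [ 0.005 -0.002  0.002] mm 12.641833371063433 rad 0.009307691052701295 F [0.5 0.6 0.2] t 6.8
now [ 18.4  -0.  280.4] shift [-0.     0.012  0.004] turn [ 0.005 -0.002  0.002] mm 10.383747396964543 rad 0.009307691052701295 F [0.5 0.6 0.2] t 6.8
```

View pics/d5.png

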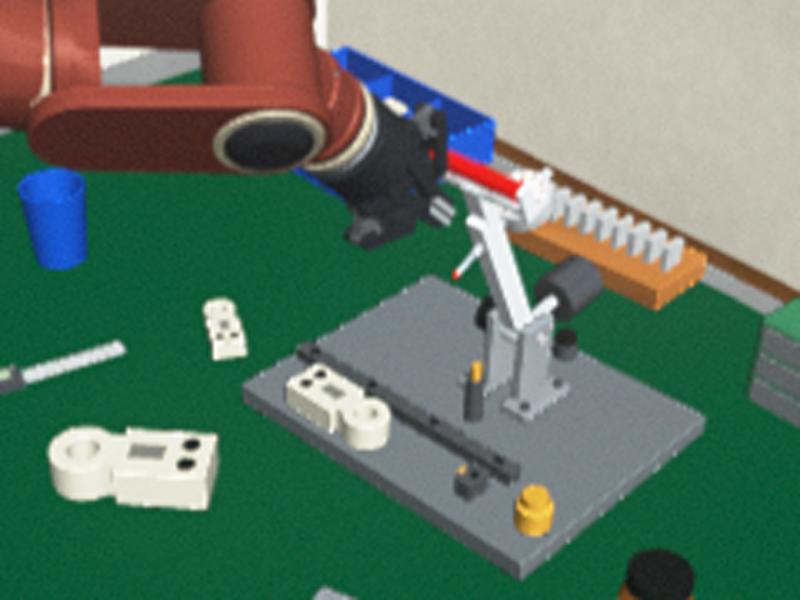

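The arm is past balance and moving away from the fingers. I back off to the front.

```bash
python3 -m inch '[{"dx":0,"dy":-0.03,"dz":-0.03,"rx":0,"ry":0,"rz":0},{"dx":0,"dy":-0.06,"dz":-0.06,"rx":0,"ry":0,"rz":0},{"dx":0,"dy":-0.09,"dz":-0.09,"rx":0,"ry":0,"rz":0},{"dx":0,"dy":-0.12,"dz":-0.11,"rx":0,"ry":0,"rz":0},{"dx":0,"dy":-0.12,"dz":-0.11,"rx":0,"ry":0,"rz":0}]' | head -4
python3 - <<'E'
from h import *
p=np.load('p.npy')
goto(p,[-100,90,200],0)
E
```

```text
time: 7.35
tool_pos: [0.5187, -0.1425, 0.2721]
tool_rot: [0.259, 0.62, 0.684, 0.286]
contact_force: [-0.0, -0.5, -0.1]
now [-114.3   -0.8  272.1] shift [ 0.113 -0.051  0.076] turn [ 0.528 -0.001  0.002] mm 116.85665525939984 rad 0.792014134148778 F [-0.  -0.5 -0.1] t 7.35
```

```bash
python3 -m inch '[{"dx":0.113,"dy":-0.051,"dz":0.076,"rx":0.528,"ry":0,"rz":0},{"dx":0.113,"dy":-0.051,"dz":0.076,"rx":0.528,"ry":0,"rz":0},{"dx":0.113,"dy":-0.051,"dz":0.076,"rx":0.528,"ry":0,"rz":0},{"dx":0.113,"dy":-0.051,"dz":0.076,"rx":0.528,"ry":0,"rz":0},{"dx":0.113,"dy":-0.051,"dz":0.076,"rx":0.528,"ry":0,"rz":0}]' | head -1
python3 -m inch '[{"dx":0,"dy":0,"dz":0,"rx":0.02,"ry":0,"rz":0},{"dx":0,"dy":0,"dz":0,"rx":0.02,"ry":0,"rz":0}]' | head -4
python3 - <<'E'
from h import *
p=np.load('p.npy')
goto(p,[-75,88,120],0); goto(p,[-75,88,38],0)
i=optics.camera_info("wrist"); im=optics.grab_frame("wrist")
X=np.array([[-45,200,30],[23,190,46],[-37,142,58],[9,142,58],[23,-90,46]])
u=proj(i,g2w(p,X)); print(u.round(0).tolist())
v=cv2.resize(im[:,:,::-1].copy(),(800,600),interpolation=cv2.INTER_CUBIC)
for a in u: cv2.circle(v,tuple(int(t) for t in a*1.4286),3,(255,0,255),1)
cv2.imwrite("pics/w2.png",v)
E
```

```text
time: 7.85
time: 8.05
tool_pos: [0.5272, -0.0502, 0.2009]
tool_rot: [0.004, 0.67, 0.742, 0.005]
contact_force: [-0.5, -0.6, 0.0]
now [-96.9  90.2 200.9] shift [-0.003  0.026  0.102] turn [ 0.009 -0.     0.004] mm 83.8940702481208 rad 0.01451638280532066 F [-0.5 -0.6  0. ] t 8.05
now [-96.9  90.2 200.9] shift [-0.003  0.025  0.204] turn [ 0.009 -0.     0.004] mm 164.4296325760572 rad 0.01451638280532066 F [-0.5 -0.6  0. ] t 8.05
[[331.0, 85.0], [405.0, 95.0], [341.0, 147.0], [389.0, 148.0], [375.0, 337.0]]
```

View pics/w2.png

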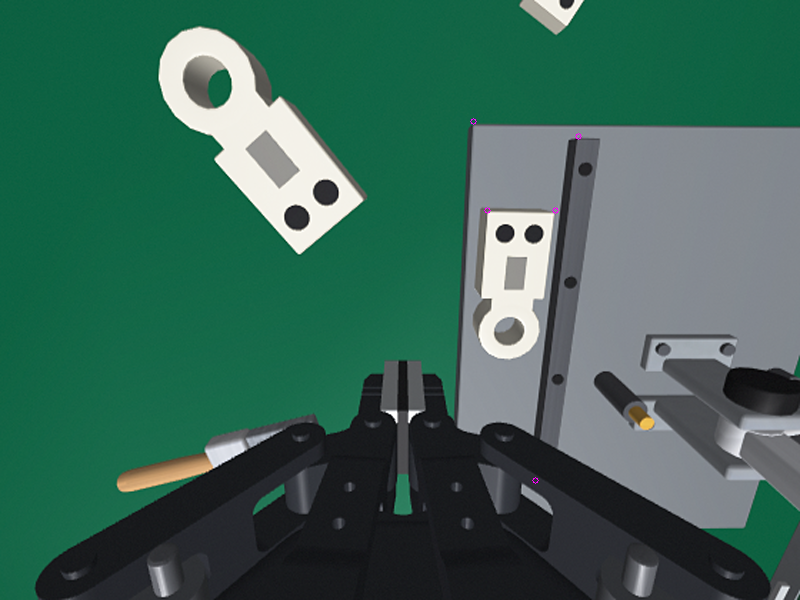

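The arm is up. The link's flat-end corners are at crop (486,210) and (553,212), so its front face is at gauge x≈-38. I descend in front of it.

```bash
python3 -m inch '[{"dx":-0.003,"dy":0.025,"dz":0.06,"rx":0.009,"ry":0,"rz":0.004},{"dx":-0.003,"dy":0.025,"dz":0.11,"rx":0.009,"ry":0,"rz":0.004},{"dx":-0.003,"dy":0.025,"dz":0.16,"rx":0.009,"ry":0,"rz":0.004},{"dx":-0.003,"dy":0.025,"dz":0.204,"rx":0.009,"ry":0,"rz":0.004},{"dx":-0.003,"dy":0.025,"dz":0.204,"rx":0.009,"ry":0,"rz":0.004}]' | head -4
python3 -c "
from h import *
p=np.load('p.npy')
goto(p,[-52,88,38],0);goto(p,[-37,88,38],0)"
```

```text
time: 8.6
tool_pos: [0.5426, -0.0501, 0.0331]
tool_rot: [-0.005, 0.673, 0.739, -0.002]
contact_force: [-0.9, 0.0, -0.5]
now [-81.6  88.8  33.1] shift [-0.001  0.037 -0.006] turn [-0.007 -0.002 -0.001] mm 30.01820839436695 rad 0.011028443480012707 F [-0.9  0.  -0.5] t 8.6
now [-81.6  88.8  33.1] shift [-0.001  0.056 -0.007] turn [-0.007 -0.002 -0.001] mm 44.88233937676678 rad 0.011028443480012707 F [-0.9  0.  -0.5] t 8.6
```

```bash
python3 -m inch '[{"dx":0,"dy":0,"dz":-0.007,"rx":-0.007,"ry":0,"rz":0},{"dx":0,"dy":0.012,"dz":-0.007,"rx":-0.007,"ry":0,"rz":0},{"dx":0,"dy":0.024,"dz":-0.007,"rx":-0.007,"ry":0,"rz":0},{"dx":0,"dy":0.033,"dz":-0.007,"rx":-0.007,"ry":0,"rz":0}]' | head -4
python3 -m inch '[{"dx":0,"dy":0.005,"dz":0,"rx":0,"ry":0,"rz":0},{"dx":0,"dy":0.01,"dz":0,"rx":0,"ry":0,"rz":0}]' | head -4
python3 -c "
from h import *
p=np.load('p.npy')
goto(p,[-37,88,38],0)"
```

```text
time: 9.0
tool_pos: [0.576, -0.049, 0.0472]
tool_rot: [0.004, 0.673, 0.74, 0.003]
contact_force: [-15.1, -2.7, 18.2]
time: 9.2
tool_pos: [0.5829, -0.0484, 0.0474]
tool_rot: [0.003, 0.673, 0.74, 0.002]
contact_force: [-12.0, -3.0, 14.5]
now [-41.4  86.7  47.4] shift [0.002 0.005 0.012] turn [ 0.004  0.001 -0.   ] mm 10.414604813879102 rad 0.006862023106022549 F [-12.   -3.   14.5] t 9.2
```

```bash
python3 - <<'E'
from h import *
p=np.load('p.npy'); s=state(); print(s["joint_pos"].round(3),s["ft_torque"],s["contact_force"])
a=optics.grab_frame("side")[:,:,::-1][140:290,200:400]
b=optics.grab_frame("wrist")[:,:,::-1][100:300,220:487]
cv2.imwrite("pics/c6.png",np.vstack([cv2.resize(a,(400,300),interpolation=cv2.INTER_CUBIC),cv2.resize(b,(400,300),interpolation=cv2.INTER_CUBIC)]))
E
```

```text
[-2.100e-01  1.380e-01  1.848e+00  1.000e-03  1.149e+00 -3.060e-01] [-0.32017961  1.8511784   0.02837755] [-11.99184554  -2.9501874   14.50509033]
```

View pics/c6.png

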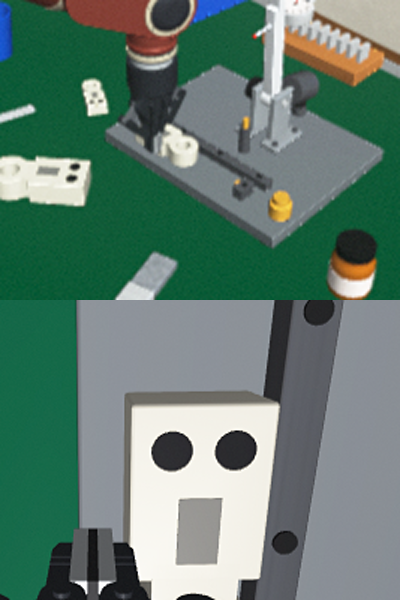

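The fingers have a shoulder about 11 mm above the tip, and it rides on the link's top edge. I was about 6 mm too high because the earlier z reading was an overshoot. I back off and go lower.

```bash
python3 -m inch '[{"dx":0,"dy":-0.015,"dz":0,"rx":0,"ry":0,"rz":0},{"dx":0,"dy":-0.03,"dz":0,"rx":0,"ry":0,"rz":0},{"dx":0,"dy":-0.035,"dz":0,"rx":0,"ry":0,"rz":0},{"dx":0,"dy":-0.035,"dz":0,"rx":0,"ry":0,"rz":0}]' | head -4
python3 - <<'E'
from h import *
p=np.load('p.npy')
goto(p,[-65,88,36],0)
ys=[]
i=optics.camera_info("wrist"); im=optics.grab_frame("wrist"); o=nets.outline_of("wrist","link_mid")
for d in o: print(d["confidence"],np.round(d["bbox"]).tolist(),d["pixels"].sum())
print(proj(i,g2w(p,[[0,86,58],[0,86,58]]))[0],proj(i,g2w(p,[[-38,141,58],[8,141,58],[-23,141,58],[23,141,58],[23,140,46],[23,190,46]])).round().tolist())
cv2.imwrite("pics/c7.png",cv2.resize(im[:,:,::-1][60:300,240:560],(800,600),interpolation=cv2.INTER_CUBIC))
E
```

```text
time: 9.7
tool_pos: [0.554, -0.0502, 0.0438]
tool_rot: [0.003, 0.673, 0.74, 0.004]
contact_force: [-0.2, -0.3, 0.7]
now [-70.3  87.7  43.8] shift [0.    0.007 0.01 ] turn [ 0.006 -0.    -0.001] mm 9.434369604473748 rad 0.009540438285458468 F [-0.2 -0.3  0.7] t 9.7
0.9 [98.0, 114.0, 195.0, 228.0] 27536
0.88 [414.0, 262.0, 127.0, 195.0] 16282
0.31 [437.0, 232.0, 246.0, 372.0] 56154
[420.12892139 283.236011  ] [[353.0, 175.0], [456.0, 175.0], [386.0, 175.0], [489.0, 175.0], [471.0, 172.0], [494.0, 58.0]]
```

View pics/c7.png

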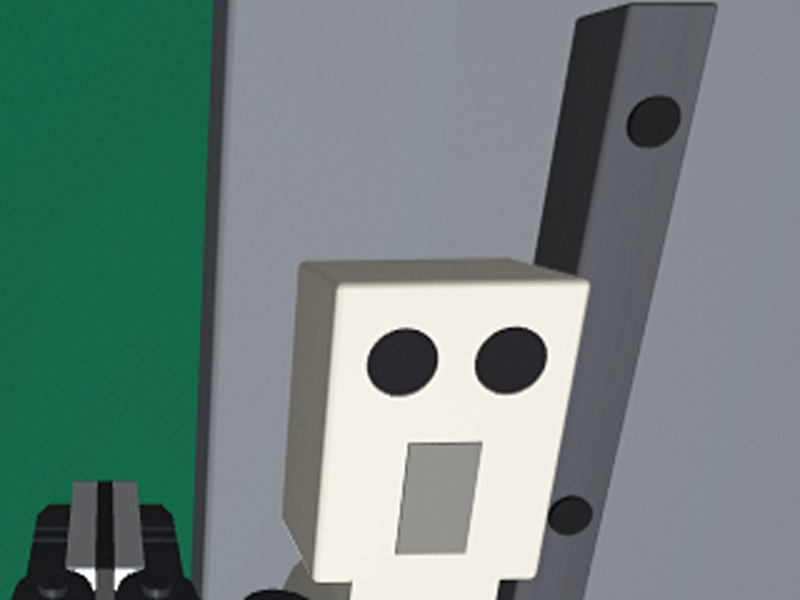

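The link has already moved to about 5 mm from the fence: its corners at full-frame px are (375,173) and (475,172.5), against (386,175) and (489,175) when seated. I go lower and finish the push.

```bash
python3 -m inch '[{"dx":0,"dy":0,"dz":0.01,"rx":0.005,"ry":0,"rz":0},{"dx":0,"dy":0.01,"dz":0.01,"rx":0.005,"ry":0,"rz":0},{"dx":0,"dy":0.018,"dz":0.01,"rx":0.005,"ry":0,"rz":0},{"dx":0,"dy":0.025,"dz":0.01,"rx":0.005,"ry":0,"rz":0},{"dx":0,"dy":0.030,"dz":0.01,"rx":0.005,"ry":0,"rz":0}]' | head -4
python3 -m inch '[{"dx":0,"dy":0.004,"dz":0,"rx":0,"ry":0,"rz":0},{"dx":0,"dy":0.007,"dz":0,"rx":0,"ry":0,"rz":0}]' | head -4
python3 -c "
from h import *
p=np.load('p.npy')
goto(p,[-37,88,36],0)"
```

```text
time: 10.3
tool_pos: [0.5797, -0.048, 0.0364]
tool_rot: [0.001, 0.673, 0.74, 0.001]
contact_force: [0.3, -0.3, -0.2]
time: 10.5
tool_pos: [0.5835, -0.0475, 0.0364]
tool_rot: [-0.0, 0.673, 0.74, -0.0]
contact_force: [-6.5, -0.7, 5.4]
now [-40.7  87.5  36.4] shift [0.001 0.005 0.   ] turn [-0.001 -0.    -0.   ] mm 3.7768087593161166 rad 0.0013555440239253153 F [-6.5 -0.7  5.4] t 10.5
```

```bash
for k in 1 2 3; do python3 -m inch '[{"dx":0,"dy":0.002,"dz":0,"rx":0,"ry":0,"rz":0},{"dx":0,"dy":0.002,"dz":0,"rx":0,"ry":0,"rz":0}]' | sed -n '2p;4p'; done
python3 -c "
from h import *
p=np.load('p.npy')
goto(p,[-37,88,36],0)"
```

```text
tool_pos: [0.5852, -0.0474, 0.0364]
contact_force: [-3.5, -0.6, 3.7]
tool_pos: [0.5862, -0.0473, 0.0363]
contact_force: [-6.0, -1.7, 5.2]
tool_pos: [0.5863, -0.0473, 0.0363]
contact_force: [-12.5, -1.5, 10.1]
now [-37.9  87.5  36.3] shift [0.001 0.001 0.   ] turn [-0.004 -0.    -0.   ] mm 1.0831286175077068 rad 0.0056447063464898336 F [-12.5  -1.5  10.1] t 11.1
```

The link is firm against the fence: motion stopped at TCP x -37.9, where -37.5 was expected. Next I go round to its flat end.

```bash
python3 -m inch '[{"dx":0,"dy":-0.02,"dz":0,"rx":0,"ry":0,"rz":0},{"dx":0,"dy":-0.045,"dz":0,"rx":0,"ry":0,"rz":0},{"dx":0.05,"dy":-0.045,"dz":0,"rx":0,"ry":0,"rz":0},{"dx":0.105,"dy":-0.045,"dz":0,"rx":0,"ry":0,"rz":0},{"dx":0.105,"dy":-0.045,"dz":0,"rx":0,"ry":0,"rz":0}]' | head -4
python3 -c "
from h import *
p=np.load('p.npy')
goto(p,[-6,172,36],0)"
```

```text
time: 11.6
tool_pos: [0.5447, 0.0368, 0.0361]
tool_rot: [0.0, 0.671, 0.741, 0.002]
contact_force: [-0.2, 0.2, -0.7]
now [-71.3 175.2  36.1] shift [-0.004  0.082  0.   ] turn [ 0.002 -0.001  0.002] mm 65.38332366690497 rad 0.004485632899061975 F [-0.2  0.2 -0.7] t 11.6
```

```bash
python3 -m inch '[{"dx":0,"dy":0.03,"dz":0,"rx":0,"ry":0,"rz":0},{"dx":0,"dy":0.06,"dz":0,"rx":0,"ry":0,"rz":0},{"dx":0,"dy":0.082,"dz":0,"rx":0,"ry":0,"rz":0},{"dx":0,"dy":0.082,"dz":0,"rx":0,"ry":0,"rz":0}]' | sed -n '2p;4p'
python3 -m inch '[{"dx":-0.01,"dy":0,"dz":0,"rx":0,"ry":0,"rz":0},{"dx":-0.02,"dy":0,"dz":0,"rx":0,"ry":0,"rz":0},{"dx":-0.03,"dy":0,"dz":0,"rx":0,"ry":0,"rz":0},{"dx":-0.038,"dy":0,"dz":0,"rx":0,"ry":0,"rz":0},{"dx":-0.046,"dy":0,"dz":0,"rx":0,"ry":0,"rz":0}]' | sed -n '2p;4p'
python3 -c "
from h import *
p=np.load('p.npy')
goto(p,[-4,75,36],0)"
```

```text
tool_pos: [0.6131, 0.0389, 0.037]
contact_force: [0.3, -0.0, 0.3]
tool_pos: [0.6135, 0.0021, 0.036]
contact_force: [-0.3, 1.5, -1.6]
now [ -6.1 134.1  36. ] shift [-0.074  0.003  0.   ] turn [ 0.001 -0.    -0.001] mm 59.139896403165885 rad 0.0022457577109173143 F [-0.3  1.5 -1.6] t 12.5
```

Contact is light (about 1.5 N) and the link is sliding, so I continue.

```bash
python3 -m inch '[{"dx":-0.008,"dy":0,"dz":0,"rx":0,"ry":0,"rz":0},{"dx":-0.016,"dy":0.001,"dz":0,"rx":0,"ry":0,"rz":0},{"dx":-0.024,"dy":0.001,"dz":0,"rx":0,"ry":0,"rz":0},{"dx":-0.032,"dy":0.001,"dz":0,"rx":0,"ry":0,"rz":0},{"dx":-0.04,"dy":0.002,"dz":0,"rx":0,"ry":0,"rz":0}]' | sed -n '2p;4p'
python3 -m inch '[{"dx":-0.007,"dy":0,"dz":0,"rx":0,"ry":0,"rz":0},{"dx":-0.014,"dy":0.001,"dz":0,"rx":0,"ry":0,"rz":0},{"dx":-0.021,"dy":0.001,"dz":0,"rx":0,"ry":0,"rz":0},{"dx":-0.028,"dy":0.001,"dz":0,"rx":0,"ry":0,"rz":0}]' | sed -n '2p;4p'
python3 - <<'E'
from h import *
p=np.load('p.npy')
goto(p,[-4,66,36],0)
i=optics.camera_info("wrist"); im=optics.grab_frame("wrist")
d=[x for x in nets.outline_of("wrist","link_mid")]
for x in d: print(x["confidence"],np.round(x["bbox"]).tolist())
b=im[:,:,::-1][150:420,250:560]
a=optics.grab_frame("side")[:,:,::-1][170:290,240:400]
cv2.imwrite("pics/c8.png",np.hstack([cv2.resize(a,(400,300),interpolation=cv2.INTER_CUBIC),cv2.resize(b,(345,300),interpolation=cv2.INTER_CUBIC)]))
E
```

```text
tool_pos: [0.6169, -0.0274, 0.0362]
contact_force: [-8.2, 11.1, 5.8]
tool_pos: [0.6189, -0.0479, 0.0361]
contact_force: [-10.2, 13.4, 7.9]
now [-5.5 83.8 36.1] shift [-0.022  0.002 -0.   ] turn [-0.003 -0.005 -0.001] mm 17.871536969939566 rad 0.009220598212659246 F [-10.2  13.4   7.9] t 13.4
0.97 [306.0, 322.0, 66.0, 77.0]
0.74 [43.0, 134.0, 86.0, 158.0]
```

View pics/c8.png

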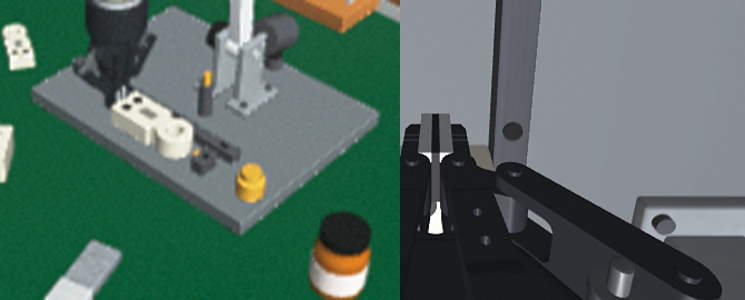

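The push was pressing too hard into the fence (about 10 N in x). I ease off in x and carry on.

```bash
python3 -m inch '[{"dx":0,"dy":-0.003,"dz":0,"rx":0,"ry":0,"rz":0},{"dx":-0.004,"dy":-0.003,"dz":0,"rx":0,"ry":0,"rz":0},{"dx":-0.008,"dy":-0.003,"dz":0,"rx":0,"ry":0,"rz":0}]' | sed -n '2p;4p'
python3 -m inch '[{"dx":-0.003,"dy":0,"dz":0,"rx":0,"ry":0,"rz":0},{"dx":-0.003,"dy":0,"dz":0,"rx":0,"ry":0,"rz":0}]' | sed -n '2p;4p'
python3 -c "
from h import *
p=np.load('p.npy')
goto(p,[-4,66,36],0)"
```

```text
tool_pos: [0.6199, -0.0582, 0.0364]
contact_force: [0.1, 1.1, -1.4]
tool_pos: [0.6204, -0.0611, 0.0366]
contact_force: [0.4, -0.1, 0.3]
now [-5.3 70.5 36.6] shift [-0.006  0.002  0.001] turn [ 0.002  0.001 -0.001] mm 4.733093041200682 rad 0.003366137923857202 F [ 0.4 -0.1  0.3] t 14.05
```

```bash
for k in 1 2 3; do python3 -m inch '[{"dx":-0.0025,"dy":0,"dz":0,"rx":0,"ry":0,"rz":0},{"dx":-0.0025,"dy":0,"dz":0,"rx":0,"ry":0,"rz":0}]' | sed -n '2p;4p'; done
python3 -c "
from h import *
p=np.load('p.npy')
goto(p,[-4,66,36],0)"
```

```text
tool_pos: [0.6205, -0.0624, 0.0366]
contact_force: [-0.7, 0.2, -0.4]
tool_pos: [0.6206, -0.0642, 0.0366]
contact_force: [-0.5, 1.8, 0.8]
tool_pos: [0.6208, -0.0659, 0.0366]
contact_force: [-0.5, 3.2, 1.4]
now [-5.4 65.7 36.6] shift [0.    0.002 0.001] turn [ 0.002 -0.    -0.001] mm 1.5123472621181595 rad 0.002905578554626596 F [-0.5  3.2  1.4] t 14.65
```

```bash
for k in 1 2 3; do python3 -m inch '[{"dx":-0.002,"dy":0,"dz":0,"rx":0,"ry":0,"rz":0},{"dx":-0.002,"dy":0,"dz":0,"rx":0,"ry":0,"rz":0}]' | sed -n '2p;4p'; done
python3 -c "
from h import *
p=np.load('p.npy')
goto(p,[-4,66,36],0)"
```

```text
tool_pos: [0.6208, -0.066, 0.0366]
contact_force: [-0.5, 9.1, 3.0]
tool_pos: [0.6207, -0.0661, 0.0367]
contact_force: [-1.0, 13.5, 3.9]
tool_pos: [0.6207, -0.0662, 0.0366]
contact_force: [-2.4, 18.4, 4.9]
now [-5.4 65.4 36.6] shift [0.001 0.002 0.001] turn [ 0.001 -0.006 -0.001] mm 1.6581671601486643 rad 0.0093139210150602 F [-2.4 18.4  4.9] t 15.25
```

The link meets the stop: TCP y 65.4 against 66 expected, with force rising and no motion. I go back to the front to check it is flush on the fence.

```bash
python3 -m inch '[{"dx":0.02,"dy":0,"dz":0,"rx":0,"ry":0,"rz":0},{"dx":0.04,"dy":0,"dz":0,"rx":0,"ry":0,"rz":0},{"dx":0.04,"dy":-0.04,"dz":0,"rx":0,"ry":0,"rz":0},{"dx":0.04,"dy":-0.085,"dz":0,"rx":0,"ry":0,"rz":0},{"dx":0.04,"dy":-0.085,"dz":0,"rx":0,"ry":0,"rz":0}]' | sed -n '2p;4p'
python3 -m inch '[{"dx":-0.05,"dy":0,"dz":0,"rx":0,"ry":0,"rz":0},{"dx":-0.1,"dy":0,"dz":0,"rx":0,"ry":0,"rz":0},{"dx":-0.104,"dy":0,"dz":0,"rx":0,"ry":0,"rz":0},{"dx":-0.104,"dy":0,"dz":0,"rx":0,"ry":0,"rz":0}]' | sed -n '2p;4p'
python3 -c "
from h import *
p=np.load('p.npy')
goto(p,[-43,12,36.5],0)"
```

```text
tool_pos: [0.545, -0.0447, 0.0336]
contact_force: [0.9, -0.2, -1.4]
tool_pos: [0.5589, -0.1293, 0.0365]
contact_force: [0.4, -0.4, -0.3]
now [-73.    8.5  36.5] shift [0.005 0.037 0.   ] turn [ 0.002  0.    -0.002] mm 30.204882977929742 rad 0.004328011950804736 F [ 0.4 -0.4 -0.3] t 16.15
```

```bash
python3 -m inch '[{"dx":0.003,"dy":0.015,"dz":0,"rx":0,"ry":0,"rz":0},{"dx":0.003,"dy":0.028,"dz":0,"rx":0,"ry":0,"rz":0},{"dx":0.003,"dy":0.037,"dz":0,"rx":0,"ry":0,"rz":0},{"dx":0.003,"dy":0.037,"dz":0,"rx":0,"ry":0,"rz":0}]' | sed -n '2p;4p'
for k in 1 2 3; do python3 -m inch '[{"dx":0,"dy":0.0025,"dz":0,"rx":0,"ry":0,"rz":0},{"dx":0,"dy":0.0025,"dz":0,"rx":0,"ry":0,"rz":0}]' | sed -n '2p;4p'; done
python3 -c "
from h import *
p=np.load('p.npy')
goto(p,[-38,12,36.5],0)"
```

```text
tool_pos: [0.5889, -0.1223, 0.0365]
contact_force: [-0.8, -0.9, -1.0]
tool_pos: [0.5895, -0.1226, 0.0362]
contact_force: [0.2, 0.2, 1.0]
tool_pos: [0.5914, -0.1228, 0.0363]
contact_force: [0.4, 0.1, -0.1]
tool_pos: [0.5931, -0.1225, 0.0362]
contact_force: [-2.3, -0.0, 1.3]
now [-38.3  12.   36.2] shift [-0.  0. -0.] turn [ 0.001 -0.    -0.001] mm 0.4242723717045687 rad 0.0016978116612713877 F [-2.3 -0.   1.3] t 17.15
```

```bash
for k in 1 2; do python3 -m inch '[{"dx":0,"dy":0.002,"dz":0,"rx":0,"ry":0,"rz":0},{"dx":0,"dy":0.002,"dz":0,"rx":0,"ry":0,"rz":0}]' | sed -n '2p;4p'; done
python3 -c "
from h import *
p=np.load('p.npy')
goto(p,[-38,12,36.5],0)"
```

```text
tool_pos: [0.5935, -0.1223, 0.0362]
contact_force: [-7.1, 0.2, 5.0]
tool_pos: [0.5935, -0.1223, 0.0362]
contact_force: [-14.4, 0.0, 9.7]
now [-37.9  12.1  36.2] shift [-0. -0. -0.] turn [-0.004 -0.001 -0.   ] mm 0.3624735675787587 rad 0.006555122848970882 F [-14.4   0.    9.7] t 17.55
```

```bash
python3 -m inch '[{"dx":0,"dy":-0.02,"dz":0,"rx":0,"ry":0,"rz":0},{"dx":0,"dy":-0.045,"dz":0,"rx":0,"ry":0,"rz":0},{"dx":0.05,"dy":-0.045,"dz":0,"rx":0,"ry":0,"rz":0},{"dx":0.1,"dy":-0.045,"dz":0,"rx":0,"ry":0,"rz":0},{"dx":0.1,"dy":-0.045,"dz":0,"rx":0,"ry":0,"rz":0}]' | sed -n '2p;4p'
python3 -m inch '[{"dx":0,"dy":0.04,"dz":0,"rx":0,"ry":0,"rz":0},{"dx":0,"dy":0.085,"dz":0,"rx":0,"ry":0,"rz":0},{"dx":0,"dy":0.085,"dz":0,"rx":0,"ry":0,"rz":0}]' | sed -n '2p;4p'
python3 -c "
from h import *
p=np.load('p.npy')
goto(p,[-5,69,36.5],0)"
```

```text
tool_pos: [0.5524, -0.0427, 0.0359]
contact_force: [-0.2, 0.3, 0.3]
tool_pos: [0.6249, -0.0401, 0.0372]
contact_force: [-0.3, -0.3, 0.0]
now [ 1.2 90.9 37.2] shift [-0.027 -0.008  0.001] turn [ 0.004  0.001 -0.   ] mm 22.82370652071582 rad 0.006701573815124446 F [-0.3 -0.3  0. ] t 18.35
```

```bash
python3 -m inch '[{"dx":-0.01,"dy":-0.008,"dz":0,"rx":0,"ry":0,"rz":0},{"dx":-0.02,"dy":-0.008,"dz":0,"rx":0,"ry":0,"rz":0},{"dx":-0.027,"dy":-0.008,"dz":0,"rx":0,"ry":0,"rz":0},{"dx":-0.027,"dy":-0.008,"dz":0,"rx":0,"ry":0,"rz":0}]' | sed -n '2p;4p'
for k in 1 2 3; do python3 -m inch '[{"dx":-0.002,"dy":0,"dz":0,"rx":0,"ry":0,"rz":0},{"dx":-0.002,"dy":0,"dz":0,"rx":0,"ry":0,"rz":0}]' | sed -n '2p;4p'; done
python3 -c "
from h import *
p=np.load('p.npy')
goto(p,[-5,66,36.5],0)"
```

```text
tool_pos: [0.616, -0.063, 0.0365]
contact_force: [0.4, 1.3, 0.9]
tool_pos: [0.6166, -0.0635, 0.0365]
contact_force: [-0.5, 0.0, 0.0]
tool_pos: [0.6169, -0.0649, 0.0364]
contact_force: [-1.0, 0.2, -0.6]
tool_pos: [0.617, -0.0662, 0.0363]
contact_force: [-0.7, 1.3, -0.2]
now [-9.1 65.8 36.3] shift [ 0.     0.005 -0.   ] turn [ 0.001 -0.    -0.001] mm 4.140556616497295 rad 0.0024627501268349944 F [-0.7  1.3 -0.2] t 19.35
```

```bash
for k in 1 2; do python3 -m inch '[{"dx":-0.0015,"dy":0.0005,"dz":0,"rx":0,"ry":0,"rz":0},{"dx":-0.0015,"dy":0.0005,"dz":0,"rx":0,"ry":0,"rz":0}]' | sed -n '2p;4p'; done
python3 -m inch '[{"dx":0.015,"dy":0,"dz":0,"rx":0,"ry":0,"rz":0},{"dx":0.03,"dy":0,"dz":0,"rx":0,"ry":0,"rz":0},{"dx":0.06,"dy":-0.02,"dz":-0.05,"rx":0,"ry":0,"rz":0},{"dx":0.08,"dy":-0.08,"dz":-0.11,"rx":0,"ry":0,"rz":0},{"dx":0.08,"dy":-0.12,"dz":-0.16,"rx":0,"ry":0,"rz":0}]' | sed -n '2p;4p'
python3 -m inch '[{"dx":0,"dy":-0.04,"dz":-0.05,"rx":0,"ry":0,"rz":0},{"dx":0,"dy":-0.04,"dz":-0.05,"rx":0,"ry":0,"rz":0},{"dx":0,"dy":-0.04,"dz":-0.05,"rx":0,"ry":0,"rz":0}]' | sed -n '2p;4p'
python3 - <<'E'
from h import *
from scipy.optimize import minimize
p=np.load('p.npy')
i=optics.camera_info("wrist"); im=optics.grab_frame("wrist"); cv2.imwrite("pics/w9.png",im[:,:,::-1])
a=np.linspace(np.pi,2*np.pi,13); L=np.vstack([np.c_[23*np.cos(a),-32+23*np.sin(a)],[[23,55],[-23,55]]])
for c in("wrist","scene","side"):
    if c!="wrist": optics.grab_frame(c)
    i=optics.camera_info(c) if c!="wrist" else i
    q=proj(i,g2w(p,[[0,0,50]]))[0]
    o=nets.outline_of(c,"link_mid"); 
    if not o: print(c,"none"); continue
    d=min(o,key=lambda d:np.hypot(*(np.array(d["bbox"][:2])-q))); print(c,q.round(),np.round(d["bbox"]),d["confidence"])
    def cost(v):
        Y=g2w((v[0]/1e3,v[1]/1e3,v[2]/100),np.c_[L,0*L[:,:1]])[:,:2]*1e3
        P=np.vstack([g2w(p,np.c_[Y,np.full(len(Y),z)]) for z in(30,58)])
        h=cv2.convexHull((proj(i,P)*64).round().astype(np.int32)); m=np.zeros((420,560),np.uint8); cv2.fillConvexPoly(m,h,1,shift=6); m=m>0
        return 1-(m&d["pixels"]).sum()/(m|d["pixels"]).sum()
    r=minimize(cost,[0,0,0],method="Nelder-Mead",options=dict(initial_simplex=[[-4,0,0],[6,0,0],[0,8,0],[0,0,8]])); print(r.x,r.fun,cost([0,0,0]))
    for n in ("gauge_arm","dial"):
        if c=="side": print(n,[(round(x["confidence"],2),np.round(x["bbox"]).tolist()) for x in nets.boxes_of(c,n)][:2])
print(proj(optics.camera_info("side"),g2w(p,[[124,0,334],[190,0,245]])).round())
E
```

```text
tool_pos: [0.617, -0.0662, 0.0364]
contact_force: [-2.0, 5.9, 2.2]
tool_pos: [0.617, -0.0662, 0.0364]
contact_force: [-4.1, 8.9, 5.0]
tool_pos: [0.528, -0.0127, 0.1488]
contact_force: [0.4, 0.4, 0.8]
tool_pos: [0.4981, -0.0171, 0.1903]
contact_force: [0.5, 0.3, -0.9]
wrist [388. 306.] [390. 300.  56.  93.] 0.85
[1.51084592 1.56942238 6.96819785] 0.3963644424739525 0.4011398509425691
scene [243. 210.] [245. 213.  37.  22.] 0.58
[-1.00038098  0.77708409  4.70822937] 0.2218798151001541 0.2313546423135464
side [306. 221.] [305. 222.  33.  27.] 0.91
[-0.83163652  2.83994913  3.50695873] 0.16295025728987989 0.18288590604026844
gauge_arm [(0.64, [340.0, 154.0, 45.0, 75.0])]
dial [(0.67, [349.0, 148.0, 17.0, 16.0])]
[[338. 124.]
 [349. 144.]]
```

```bash
python3 - <<'E'
from h import *
p=np.load('p.npy'); i=optics.camera_info("wrist"); im=cv2.imread("pics/w9.png")
g=im.min(2)
# resample z=58 plane to gauge grid, 0.5 mm/px : rows y 80..-70, cols x -50..45
xs=np.arange(-50,45,.5); ys=np.arange(80,-70,-.5); XX,YY=np.meshgrid(xs,ys)
u=proj(i,g2w(p,np.c_[XX.ravel(),YY.ravel(),np.full(XX.size,58)])).astype(np.float32)
r=cv2.remap(g,u[:,0].reshape(XX.shape),u[:,1].reshape(XX.shape),cv2.INTER_LINEAR)
for y in(60,56,52,45,35,25,15,5,-5):
    row=r[int((80-y)*2)]; b=np.where(row>190)[0]; print(y,xs[b[[0,-1]]] if len(b) else None)
for x in(-18,-8,8,18):
    col=r[:,int((x+50)*2)]; b=np.where(col>190)[0]; print("x",x,ys[b[[0,-1]]] if len(b) else None)
# fence front top edge z46
for y in(180,150,120,90,70):
    xx=np.arange(5,45,.5); v=proj(i,g2w(p,np.c_[xx,np.full(xx.size,y),np.full(xx.size,46)])).astype(np.float32)
    w=cv2.remap(g,v[:,:1],v[:,1:],cv2.INTER_LINEAR).ravel().astype(int); d=np.diff(w); print("f",y,xx[np.argmax(d[:50])],d.max(),xx[np.argmin(d[:50])])
E
```

```text
60 None
56 [-26.5  16.5]
52 [-26.5  17. ]
45 [-26.5  17. ]
35 [-27.  17.]
25 [-27.  17.]
15 [-27.  17.]
5 [-13.5  17. ]
-5 [3.  9.5]
x -18 [ 57.  -44.5]
x -8 [57.  2.]
x 8 [57. -8.]
x 18 None
f 180 18.0 18 11.0
f 150 17.5 21 10.5
f 120 18.0 17 11.0
f 90 17.5 16 11.0
f 70 17.5 21 11.5
```

The rectified wrist view shows the link parallel to the fence. Its edge is at x≈17 and the fence face at ≈17.7 in the same image. The arm is up and the robot is clear.

```bash
python3 -c "
from plant import ticket
print(ticket.job_done())"
```

```text
the job is handed in; nothing more can be done
None
```

The gauge arm is up and staying up, and the link sits against the fence and end stop; I handed the job in with the robot clear, but I viewed 11 pictures, one over the limit of 10.

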